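# Slide a weighed base plate off the counting scale into the tote

### The job

The steel base plate in the scale's pan has been weighed: it lies flat against the pan's end wall, so press lightly on its top, draw it away from that wall, then push it along the pan and out over the open lip so that it drops into the grey tote below and lies there with the other plate. It is a 2.2 kg scale, so touch down slowly and never load the pan beyond 2.2 kg (22 N), the plate's own weight included. Leave the tote and everything else on the bench where they are.

Things in the scene. Friction and masses are not known exactly. Their poses are not given: they have to be found in the camera images.
- base_plate: the steel plate to be moved: a dark flat rectangle 120 x 95 mm, 6 mm thick, 0.46 to 0.62 kg, with four small blind holes; too wide to grasp across. It starts flat in the pan, a long side 1 to 6 mm from the pan's end wall (too narrow for a finger). Origin at the centre of its underside; x along the 120 mm, y along the 95 mm (from the end wall towards the lip), z up
- scale: white bench counting scale, fixed, with a polished steel scoop pan on top. Origin on the bench under the middle of its housing; y points along the pan from its closed end wall to its open lip, x across the pan, z up. Housing 220 (x) by 240 (y) by 82 mm high; the keypad reaches out to x = -205 mm, below 90 mm high
- pan_lip (a point): middle of the pan's open lip, over which the plate must go: on the upper side of the pan's floor, 112 mm above the bench, at y = 162 mm in the scale's frame. The floor is flat, 160 mm wide between side walls 22 mm high. Plate on pan is smooth (friction about 0.23), a fingertip on the plate grips about twice as well: pressed with less than 6 to 8 N it slips, 10 to 12 N carries the plate along
- pan_back (a point): foot of the pan's end wall, in the middle of the closed end of the pan's floor, on its upper side, at y = -65 mm in the scale's frame; the end wall is 28 mm high.
- pan (a joint): how far the pan has sunk under its load, in m: it stands on the scale's stiff load cell, sinks 0.5 mm for every 10 N laid or pressed on it (plate included) and comes back up; 0 when empty, about 0.00026 with the plate, 0.0011 at the scale's full 2.2 kg. Too small to be read well by this measurement
- tote: open grey plastic tote, 300 (x) by 200 (y) by 75 mm high, walls and floor 5 mm thick, 0.9 kg, loose, standing on the bench beside the scale; the pan's lip reaches a little over its near long wall. Origin at the centre of its underside, z up
- other_plate: a plate of the same kind, already lying on the floor of the tote; it may be nudged or lain upon
- check_weight: bystander: steel 1 kg check weight, 48 mm across, 81 mm high, beside the scale's end-wall side. Origin at the centre of its underside
- marker: bystander: black marker pen, 130 mm long, lying just beyond the tote, on the side away from the robot. Origin at the centre of its underside
- caliper: bystander: digital caliper, 230 mm long, lying behind the scale. Origin at the middle of its beam, on the bench
- scanner: bystander: black hand scanner lying on its side, 170 mm long, 34 mm high
- small_bin: bystander: blue pick bin, 190 x 105 x 76 mm
- tape_dispenser: bystander: black tape dispenser, 170 mm long, 112 mm high
There are look-alikes about, which are no part of the job. Leave any blue or brown look-alike of the base_plate alone.

How it is judged:
By the outcome, as a careful person would: the job done as asked, in the order asked, and still so for the second after the job is handed in, with the robot touching nothing.
It also fails if it takes over 54 s, if anything falls off the work surface, if the arm or the gripper's body presses on something with over 40 N, if the wrist force passes 120 N, or if a joint passes its speed limit or range.

### The arm

A 6-joint arm with a two-finger parallel gripper is mounted at the origin on the work surface. World frame = base frame: x ahead of the robot, y to its left, z up, the work surface at z = 0. Lengths are in m, angles in degrees, forces in N, time in s.
With the tool pointing down it reaches from about 0.25 to 0.725 m from the base axis. Payload 9.7 kg.
Tool frame: the origin (TCP) lies at the centre of the arm's flange, where the gripper is bolted on; the fingertips stand bot.tips_ahead ahead of it and the grasp point (between the pads) lies 155 mm ahead of it (bot.tips_ahead is the distance from the TCP to the fingertips, in m); z points along the fingers, y is the line along which they close (so a half turn about z gives the same grasp; the last joint's range is limited). The gripper opens to 85 mm and grips with 20 to 120 N. Pads are 22 mm wide; open, the fingers measure 114 mm over their backs; the gripper's body (76 mm by 85 mm) begins 54 mm behind the grasp point. The pads swing forward as they close: fully open they stand 13 mm farther back than shut.
Start: joints at [75.974, 4.979, 10.078, 95.1, 0, 90], TCP at [0.133, 0.534, 0.405] pointing down, gripper open.
Joint ranges: [-179.16, 179.16], [-48.56, 103.87], [-65.8, 70.77], [-126.05, 130.52], [-82.76, 87.17], [-180, 180]. Speed limits (degrees/s): [127.2, 127.2, 147.25, 180, 180, 180].

### API

Orientations are given as [roll, pitch, yaw] about the fixed x, y, z axes, in that order (R = Rz(yaw) Ry(pitch) Rx(roll)).
In Python, from workcell import bot gives the robot as it stands.
- The arm moves only by the tool drive_tool, never from a script. Its argument "plan" is a list of rows, each an object of numbers: "dx", "dy", "dz": the shift along the tool's x, y, z in m; "roll": the turn about the tool's z in rad; "hand": the finger opening in m, from 0 to 0.0854. In form: [{"dx": .., "dy": .., "dz": .., "roll": .., "hand": ..}, ...]. A call has 1 to 20 rows; each row is the pose to reach, as a shift and turn from the pose commanded when the call began, along the tool's axes at that moment; what a row does not reach only later rows make up. A row lasts 1/12 s, in which the tool goes at most 41.7 mm and 7.16 degrees, less where a joint would pass 70% of its speed; a pose out of reach is approached as far as the arm can. A call with a gripper value outside its range is refused whole. The fingers move at their own pace and stop on an object; "force" is the grip in N (left out, the last holds). Time passes only in rows, so rows that repeat a pose let the fingers close. It gives the time, the measured TCP pose, the force and the opening at its end, in the units of the state.
- bot.get_obs(): the state, without advancing time (a new reading comes with each control period).
- bot.camera(name): name is "scene" or "top"; returns a dict with "frame" (420x560x3 uint8, red, green, blue), "z_map" (420x560 float32, m along the optical axis (not along the pixel's ray), 0 where there is no reading), "mtx" (3x3 intrinsics, pixels), "R" (3x3) and "t" (3): a world point X has camera coordinates R X + t. Camera axes: x right, y down, z forward; pixel columns grow to the right and rows downward; lengths in m; the calibration is good to about 2 mm. A picture is of the moment at which its call begins.
- bot.job_done(): hands the job in, once; it reports no verdict.
The state is a dict: "time": time; "q": joint angles; "qd": joint speeds; "joint_efforts": joint torques, N m; "ee_pos": TCP position; "tcp_rot": TCP orientation; "wrist_force": force on the tool from outside, world axes, zero at the start; "torque": the same for the moment, N m; "opening": finger opening in m.
Only numpy, scipy, OpenCV 4.12 (cv2) and the standard library are available. Lean on these libraries where they do the work, as an engineer would, in place of code of your own. Each camera call takes 0.05 s, during which the arm holds its last target. There are 200 camera calls.

## Working session

There is one attempt and no reset: what is moved stays moved. The work goes in short steps, Python scripts to look and compute and a tool call to move; the robot and the scene stay as the last step left them, time stands still between calls to the robot, and variables do not carry over. Pictures are saved under pics/ and viewed, on a budget of 10 in all, crops included, one or two more only if the job needs it, and the job is handed in when it is done.

Besides the shell and the picture viewer there is one more tool, called after "Emit:" as name(argument=value, ...), one argument or row to a line, values as JSON. drive_tool: Moves the arm, as the interface text tells. Its arguments: {"type":"object","properties":{"plan":{"type":"array","items":{"type":"object","properties":{"dx":{"type":"number"},"dy":{"type":"number"},"dz":{"type":"number"},"roll":{"type":"number"},"hand":{"type":"number"}}}},"force":{"type":"number"}},"required":["plan"]}

```bash
mkdir -p pics
cat > h.py <<'E'
import numpy as np, cv2
from workcell import bot
def save(n,c): cv2.imwrite(f'pics/{n}.png',c['frame'][:,:,::-1])
def pts(c):
    z=c['z_map'];v,u=np.indices(z.shape);K=c['mtx']
    P=np.stack([(u-K[0,2])/K[0,0]*z,(v-K[1,2])/K[1,1]*z,z],-1)
    return (P-c['t'])@c['R']
def onplane(c,u,v,h):
    d=c['R'].T@np.linalg.inv(c['mtx'])@np.array([u,v,1.]);o=-c['R'].T@c['t']
    return o+d*(h-o[2])/d[2]
E
python3 - <<'E'
from h import *
for n in ('top','scene'):
    c=bot.camera(n); save(n+'1',c); np.savez(n+'1.npz',**c)
print(bot.get_obs(),bot.tips_ahead)
E
```

```text
{'time': 0.1, 'q': array([ 7.59733409e+01,  5.00771977e+00,  1.00398069e+01,  9.50991985e+01,
       -2.33333315e-04,  9.00007157e+01]), 'qd': array([ 0.0522394 , -0.11890422,  0.07851216,  0.03238721, -0.04567031,
       -0.0966307 ]), 'joint_efforts': array([ 7.18339415e-04, -5.21561730e+01,  4.65652335e+01,  1.59237650e-02,
        1.90369448e-06, -6.94830817e-06]), 'ee_pos': array([0.13330692, 0.53360515, 0.40406332]), 'tcp_rot': array([-1.79932889e+02,  2.34171458e-04,  1.65972625e+02]), 'wrist_force': array([ 0.09303228,  0.29802265, -0.77501571]), 'torque': array([0.00170378, 0.02165323, 0.03172267]), 'opening': 0.08555386871403352} 0.1734
```

View pics/top1.png

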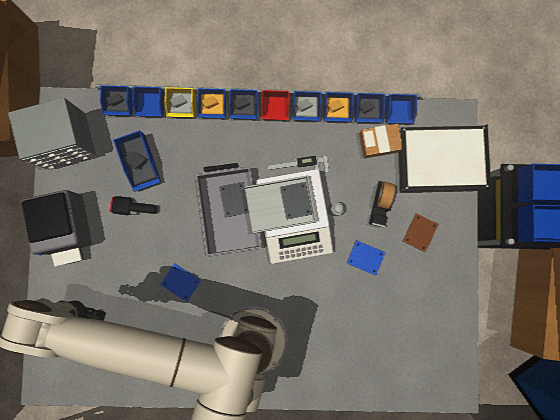

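View pics/scene1.png

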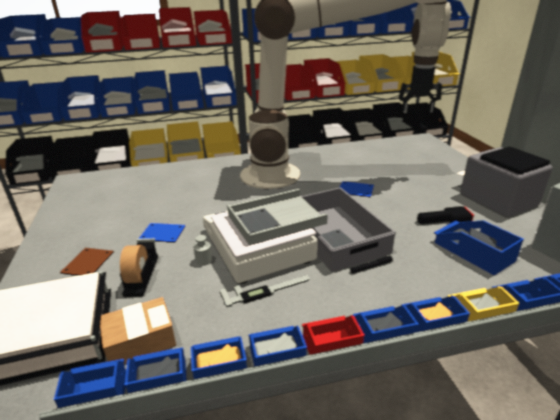

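The top view shows the plate at about (298,200) in the pan. The end wall is near column 317, the lip near column 248 (towards world +y), and the tote at (228,212) with the other plate at (232,198). Next I'll measure the geometry.

Run:
```python
from h import *
c=dict(np.load('top1.npz')); P=pts(c); g=cv2.cvtColor(c['frame'],cv2.COLOR_RGB2GRAY)
r=P[150:270,190:350]; print('bench z',np.median(P[280:300,330:345,2]))
z=P[...,2]
def rect(m,n,h=None):
    m=m.astype(np.uint8); k,l,s,_=cv2.connectedComponentsWithStats(m)
    for i in range(1,k):
        if s[i,4]>60:
            q=P[l==i][:,:2].astype(np.float32); print(n,s[i],cv2.minAreaRect(q*1000),np.median(z[l==i]))
box=np.zeros(z.shape,bool); box[150:275,190:350]=1
pan=np.zeros(z.shape,bool); pan[180:225,275:318]=1
rect(box&(z>.105)&(z<.16),'pan')
rect(pan&(g<125)&(z>.1)&(z<.125),'plate')
rect(box&(z>.06)&(z<.09),'mid')
t=np.zeros(z.shape,bool); t[175:225,215:246]=1
rect(t&(g<95)&(z<.03),'other')
big=cv2.resize(c['frame'][150:275,190:350,::-1],None,fx=5,fy=4.8,interpolation=cv2.INTER_CUBIC)
cv2.imwrite('pics/crop1.png',big)
print(z[200,240:325].round(3)); print(P[200,240:325:12].round(3))
```

```text
bench z -0.0009598196134935403
pan [ 244  171   80   66 3178] ((505.72357177734375, -109.7479248046875), (211.63619995117188, 274.8092041015625), 11.274296760559082) 0.11320290443190952
plate [280 181  34  39 874] ((516.0154418945312, -147.98727416992188), (133.09193420410156, 101.35789489746094), 11.394325256347656) 0.11669687843394354
mid [195 167  67  90 567] ((478.70172119140625, 102.02442932128906), (307.8955078125, 207.9234619140625), 9.867332458496094) 0.07335727433466398
mid [ 264  227   68   30 1137] ((370.4232177734375, -159.07504272460938), (95.90727233886719, 243.27740478515625), 5.169008255004883) 0.07228652523429617
other [220 182  26  35 706] ((529.7125854492188, 84.43878173828125), (122.21028137207031, 92.94638061523438), 12.742196083068848) 0.01028579566037844
[0.014 0.009 0.009 0.011 0.01  0.011 0.    0.109 0.113 0.106 0.109 0.108
 0.112 0.111 0.113 0.105 0.104 0.112 0.109 0.114 0.107 0.118 0.111 0.11
 0.106 0.102 0.112 0.109 0.115 0.112 0.111 0.115 0.115 0.122 0.111 0.111
 0.115 0.111 0.114 0.117 0.111 0.103 0.115 0.122 0.113 0.121 0.116 0.111
 0.116 0.12  0.112 0.111 0.119 0.107 0.124 0.119 0.111 0.121 0.108 0.121
 0.116 0.117 0.12  0.114 0.12  0.116 0.113 0.119 0.119 0.109 0.116 0.143
 0.141 0.112 0.099 0.108 0.104 0.108 0.108 0.103 0.098 0.099 0.098 0.102
 0.07 ]
[[ 0.525  0.061  0.014]
 [ 0.516  0.011  0.112]
 [ 0.518 -0.032  0.106]
 [ 0.518 -0.075  0.115]
 [ 0.519 -0.118  0.116]
 [ 0.52  -0.161  0.116]
 [ 0.519 -0.203  0.141]
 [ 0.527 -0.252  0.07 ]]
```

View pics/crop1.png

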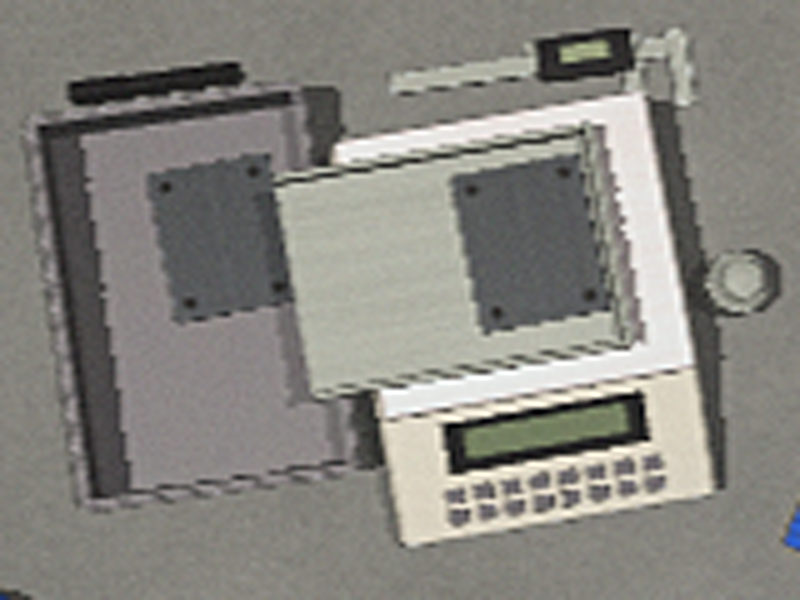

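```bash
cat > m.py <<'E'
from h import *
def plate(c,h=.118,win=(180,225,275,318),thr=125,n='plate'):
    g=cv2.cvtColor(c['frame'],cv2.COLOR_RGB2GRAY); m=np.zeros(g.shape,np.uint8)
    a,b,d,e=win; m[a:b,d:e]=g[a:b,d:e]<thr
    m=cv2.morphologyEx(m,cv2.MORPH_OPEN,np.ones((3,3)))
    k,l,s,_=cv2.connectedComponentsWithStats(m); i=1+s[1:,4].argmax()
    v,u=np.nonzero(l==i); q=np.array([onplane(c,x,y,h)[:2] for x,y in zip(u,v)],np.float32)*1000
    print(n,cv2.minAreaRect(q),'mean',q.mean(0)); return q
E
python3 - <<'E'
from m import *
c=dict(np.load('top1.npz'))
plate(c); plate(c,thr=110)
f=lambda x,y,h:print((x,y),onplane(c,190+(x+.5)/5-.5,150+(y+.5)/4.8-.5,h).round(4))
print('lip');f(275,185,.112);f(315,394,.112)
print('holes');f(472,190,.118);f(565,172,.118);f(590,295,.118);f(497,313,.118)
print('endwall top outer');f(600,125,.14);f(632,345,.14)
print('endwall foot');f(585,150,.112);f(612,330,.112)
print('tote rim');f(30,120,.075);f(90,505,.075)
E
```

```text
plate ((519.58935546875, -147.44784545898438), (121.14305114746094, 97.08811950683594), 12.85389232635498) mean [ 519.0351  -146.20534]
plate ((519.574462890625, -147.41207885742188), (121.42803192138672, 96.65206909179688), 13.168764114379883) mean [ 518.3692 -146.2605]
lip
(275, 185) [0.5586 0.0393 0.112 ]
(315, 394) [0.4023 0.0061 0.112 ]
holes
(472, 190) [ 0.5577 -0.1028  0.118 ]
(565, 172) [ 0.573  -0.1695  0.118 ]
(590, 295) [ 0.4808 -0.1894  0.118 ]
(497, 313) [ 0.4657 -0.1229  0.118 ]
endwall top outer
(600, 125) [ 0.6059 -0.1926  0.14  ]
(632, 345) [ 0.4427 -0.2185  0.14  ]
endwall foot
(585, 150) [ 0.5909 -0.184   0.112 ]
(612, 330) [ 0.4554 -0.2061  0.112 ]
tote rim
(30, 120) [0.6089 0.223  0.075 ]
(90, 505) [0.3158 0.1689 0.075 ]
```

Emit:
drive_tool(
  plan=[
    {"dx": -0.01, "dy": -0.0105, "roll": 0.03, "hand": 0},
    {"dx": -0.03, "dy": -0.0315, "roll": 0.1, "hand": 0},
    {"dx": -0.06, "dy": -0.063, "roll": 0.18, "hand": 0},
    {"dx": -0.09, "dy": -0.0945, "roll": 0.26, "hand": 0},
    {"dx": -0.12, "dy": -0.126, "roll": 0.34, "hand": 0},
    {"dx": -0.15, "dy": -0.1575, "roll": 0.42, "hand": 0},
    {"dx": -0.18, "dy": -0.189, "roll": 0.5, "hand": 0},
    {"dx": -0.21, "dy": -0.2205, "roll": 0.58, "hand": 0},
    {"dx": -0.24, "dy": -0.252, "roll": 0.66, "hand": 0},
    {"dx": -0.27, "dy": -0.2835, "roll": 0.74, "hand": 0},
    {"dx": -0.3, "dy": -0.315, "roll": 0.82, "hand": 0},
    {"dx": -0.33, "dy": -0.3465, "roll": 0.9, "hand": 0},
    {"dx": -0.36, "dy": -0.378, "roll": 0.98, "hand": 0},
    {"dx": -0.39, "dy": -0.4095, "roll": 1.06, "hand": 0},
    {"dx": -0.42, "dy": -0.441, "roll": 1.117, "hand": 0},
    {"dx": -0.45, "dy": -0.4725, "roll": 1.117, "hand": 0},
    {"dx": -0.48, "dy": -0.504, "roll": 1.117, "hand": 0},
    {"dx": -0.51, "dy": -0.5355, "roll": 1.117, "hand": 0},
    {"dx": -0.53, "dy": -0.558, "roll": 1.117, "hand": 0},
    {"dx": -0.539, "dy": -0.567, "roll": 1.117, "hand": 0},
  ],
)

```text
invalid input at $.plan[0]: expected keys dx, dy, dz, roll, hand
```

Emit:
drive_tool(
  plan=[
    {"dx": -0.01, "dy": -0.0105, "dz": 0, "roll": 0.03, "hand": 0},
    {"dx": -0.03, "dy": -0.0315, "dz": 0, "roll": 0.1, "hand": 0},
    {"dx": -0.06, "dy": -0.063, "dz": 0, "roll": 0.18, "hand": 0},
    {"dx": -0.09, "dy": -0.0945, "dz": 0, "roll": 0.26, "hand": 0},
    {"dx": -0.12, "dy": -0.126, "dz": 0, "roll": 0.34, "hand": 0},
    {"dx": -0.15, "dy": -0.1575, "dz": 0, "roll": 0.42, "hand": 0},
    {"dx": -0.18, "dy": -0.189, "dz": 0, "roll": 0.5, "hand": 0},
    {"dx": -0.21, "dy": -0.2205, "dz": 0, "roll": 0.58, "hand": 0},
    {"dx": -0.24, "dy": -0.252, "dz": 0, "roll": 0.66, "hand": 0},
    {"dx": -0.27, "dy": -0.2835, "dz": 0, "roll": 0.74, "hand": 0},
    {"dx": -0.3, "dy": -0.315, "dz": 0, "roll": 0.82, "hand": 0},
    {"dx": -0.33, "dy": -0.3465, "dz": 0, "roll": 0.9, "hand": 0},
    {"dx": -0.36, "dy": -0.378, "dz": 0, "roll": 0.98, "hand": 0},
    {"dx": -0.39, "dy": -0.4095, "dz": 0, "roll": 1.06, "hand": 0},
    {"dx": -0.42, "dy": -0.441, "dz": 0, "roll": 1.117, "hand": 0},
    {"dx": -0.45, "dy": -0.4725, "dz": 0, "roll": 1.117, "hand": 0},
    {"dx": -0.48, "dy": -0.504, "dz": 0, "roll": 1.117, "hand": 0},
    {"dx": -0.51, "dy": -0.5355, "dz": 0, "roll": 1.117, "hand": 0},
    {"dx": -0.53, "dy": -0.558, "dz": 0, "roll": 1.117, "hand": 0},
    {"dx": -0.539, "dy": -0.567, "dz": 0, "roll": 1.117, "hand": 0},
  ],
)

```text
time: 1.77
ee_pos: [0.5197, -0.1502, 0.4038]
tcp_rot: [-180.0, -0.0, 101.9]
wrist_force: [0.5, 0.4, 0.6]
opening: 0.0001
```

Emit:
drive_tool(
  plan=[
    {"dx": 0, "dy": 0, "dz": 0.015, "roll": 0, "hand": 0},
    {"dx": 0, "dy": 0, "dz": 0.035, "roll": 0, "hand": 0},
    {"dx": 0, "dy": 0, "dz": 0.055, "roll": 0, "hand": 0},
    {"dx": 0, "dy": 0, "dz": 0.075, "roll": 0, "hand": 0},
    {"dx": 0, "dy": 0, "dz": 0.09, "roll": 0, "hand": 0},
    {"dx": 0, "dy": 0, "dz": 0.1, "roll": 0, "hand": 0},
    {"dx": 0, "dy": 0, "dz": 0.1, "roll": 0, "hand": 0},
    {"dx": 0, "dy": 0, "dz": 0.1, "roll": 0, "hand": 0},
  ],
)

```text
time: 2.43
ee_pos: [0.5187, -0.1471, 0.3047]
tcp_rot: [-180.0, -0.0, 102.0]
wrist_force: [-0.2, -0.3, 1.2]
opening: -0.0002
```

Run:
```python
from m import *
o=bot.get_obs();print(o['ee_pos'],o['wrist_force'],bot.tips_ahead)
```

```text
[ 0.51873739 -0.14709878  0.30470403] [-0.20872654 -0.27244565  1.20710707] 0.1734
```

Emit:
drive_tool(
  plan=[
    {"dx": 0, "dy": 0, "dz": 0.003, "roll": 0, "hand": 0},
    {"dx": 0, "dy": 0, "dz": 0.006, "roll": 0, "hand": 0},
    {"dx": 0, "dy": 0, "dz": 0.008, "roll": 0, "hand": 0},
    {"dx": 0, "dy": 0, "dz": 0.009, "roll": 0, "hand": 0},
    {"dx": 0, "dy": 0, "dz": 0.01, "roll": 0, "hand": 0},
    {"dx": 0, "dy": 0, "dz": 0.01, "roll": 0, "hand": 0},
    {"dx": 0, "dy": 0, "dz": 0.01, "roll": 0, "hand": 0},
  ],
)

```text
time: 3.02
ee_pos: [0.5188, -0.1471, 0.2947]
tcp_rot: [180.0, 0.0, 102.0]
wrist_force: [0.6, 0.7, -0.3]
opening: 0.0002
```

Emit:
drive_tool(
  plan=[
    {"dx": 0, "dy": 0, "dz": 0.0004, "roll": 0, "hand": 0},
    {"dx": 0, "dy": 0, "dz": 0.0008, "roll": 0, "hand": 0},
    {"dx": 0, "dy": 0, "dz": 0.0012, "roll": 0, "hand": 0},
    {"dx": 0, "dy": 0, "dz": 0.0012, "roll": 0, "hand": 0},
    {"dx": 0, "dy": 0, "dz": 0.0012, "roll": 0, "hand": 0},
  ],
)

```text
time: 3.43
ee_pos: [0.5188, -0.1471, 0.2935]
tcp_rot: [-180.0, -0.0, 102.0]
wrist_force: [0.2, -0.0, 0.1]
opening: -0.0002
```

Emit:
drive_tool(
  plan=[
    {"dx": 0, "dy": 0, "dz": 0.0003, "roll": 0, "hand": 0},
    {"dx": 0, "dy": 0, "dz": 0.0006, "roll": 0, "hand": 0},
    {"dx": 0, "dy": 0, "dz": 0.0009, "roll": 0, "hand": 0},
    {"dx": 0, "dy": 0, "dz": 0.0009, "roll": 0, "hand": 0},
    {"dx": 0, "dy": 0, "dz": 0.0009, "roll": 0, "hand": 0},
  ],
)

```text
time: 3.85
ee_pos: [0.5188, -0.1471, 0.2925]
tcp_rot: [-180.0, -0.0, 102.0]
wrist_force: [-0.8, 0.6, 0.4]
opening: 0.0002
```

Emit:
drive_tool(
  plan=[
    {"dx": 0, "dy": 0, "dz": 0.0002, "roll": 0, "hand": 0},
    {"dx": 0, "dy": 0, "dz": 0.0004, "roll": 0, "hand": 0},
    {"dx": 0, "dy": 0, "dz": 0.0006, "roll": 0, "hand": 0},
    {"dx": 0, "dy": 0, "dz": 0.0006, "roll": 0, "hand": 0},
    {"dx": 0, "dy": 0, "dz": 0.0006, "roll": 0, "hand": 0},
  ],
)

```text
time: 4.27
ee_pos: [0.5188, -0.1471, 0.292]
tcp_rot: [-180.0, -0.0, 102.0]
wrist_force: [0.2, -0.3, -0.5]
opening: 0.0002
```

Tip is at about 0.1186 with no contact yet.

Emit:
drive_tool(
  plan=[
    {"dx": 0, "dy": 0, "dz": 0.0002, "roll": 0, "hand": 0},
    {"dx": 0, "dy": 0, "dz": 0.0004, "roll": 0, "hand": 0},
    {"dx": 0, "dy": 0, "dz": 0.0005, "roll": 0, "hand": 0},
    {"dx": 0, "dy": 0, "dz": 0.0005, "roll": 0, "hand": 0},
  ],
)

```text
time: 4.6
ee_pos: [0.5188, -0.1471, 0.2914]
tcp_rot: [-180.0, -0.0, 102.0]
wrist_force: [-0.4, -0.2, 1.0]
opening: -0.0002
```

Emit:
drive_tool(
  plan=[
    {"dx": 0, "dy": 0, "dz": 0.0001, "roll": 0, "hand": 0},
    {"dx": 0, "dy": 0, "dz": 0.0002, "roll": 0, "hand": 0},
    {"dx": 0, "dy": 0, "dz": 0.0003, "roll": 0, "hand": 0},
    {"dx": 0, "dy": 0, "dz": 0.0003, "roll": 0, "hand": 0},
    {"dx": 0, "dy": 0, "dz": 0.0003, "roll": 0, "hand": 0},
  ],
)

```text
time: 5.02
ee_pos: [0.5188, -0.1471, 0.2912]
tcp_rot: [-180.0, 0.0, 102.0]
wrist_force: [-0.5, -0.8, -0.0]
opening: -0.0001
```

Emit:
drive_tool(
  plan=[
    {"dx": 0, "dy": 0, "dz": 0.0001, "roll": 0, "hand": 0},
    {"dx": 0, "dy": 0, "dz": 0.0002, "roll": 0, "hand": 0},
    {"dx": 0, "dy": 0, "dz": 0.0003, "roll": 0, "hand": 0},
    {"dx": 0, "dy": 0, "dz": 0.0003, "roll": 0, "hand": 0},
  ],
)

```text
time: 5.35
ee_pos: [0.5188, -0.1471, 0.2911]
tcp_rot: [180.0, 0.0, 102.0]
wrist_force: [-0.6, 0.8, 2.4]
opening: 0.0
```

Emit:
drive_tool(
  plan=[
    {"dx": 0, "dy": 0, "dz": 0.0001, "roll": 0, "hand": 0},
    {"dx": 0, "dy": 0, "dz": 0.0002, "roll": 0, "hand": 0},
    {"dx": 0, "dy": 0, "dz": 0.0003, "roll": 0, "hand": 0},
    {"dx": 0, "dy": 0, "dz": 0.0003, "roll": 0, "hand": 0},
  ],
)

```text
time: 5.68
ee_pos: [0.5188, -0.1471, 0.2909]
tcp_rot: [180.0, 0.0, 102.0]
wrist_force: [-1.6, 0.9, 4.7]
opening: 0.0002
```

Emit:
drive_tool(
  plan=[
    {"dx": 0, "dy": 0, "dz": 0.0001, "roll": 0, "hand": 0},
    {"dx": 0, "dy": 0, "dz": 0.0002, "roll": 0, "hand": 0},
    {"dx": 0, "dy": 0, "dz": 0.0003, "roll": 0, "hand": 0},
    {"dx": 0, "dy": 0, "dz": 0.0004, "roll": 0, "hand": 0},
    {"dx": 0, "dy": 0, "dz": 0.0004, "roll": 0, "hand": 0},
  ],
)

```text
time: 6.1
ee_pos: [0.5187, -0.1471, 0.2908]
tcp_rot: [180.0, 0.0, 102.0]
wrist_force: [-2.9, 0.6, 7.5]
opening: 0.0001
```

Emit:
drive_tool(
  plan=[
    {"dx": 0, "dy": 0, "dz": 0.0001, "roll": 0, "hand": 0},
    {"dx": 0, "dy": 0, "dz": 0.0002, "roll": 0, "hand": 0},
    {"dx": 0, "dy": 0, "dz": 0.0003, "roll": 0, "hand": 0},
    {"dx": 0, "dy": 0, "dz": 0.0004, "roll": 0, "hand": 0},
    {"dx": 0, "dy": 0, "dz": 0.0004, "roll": 0, "hand": 0},
  ],
)

```text
time: 6.52
ee_pos: [0.5187, -0.1471, 0.2907]
tcp_rot: [180.0, 0.0, 102.0]
wrist_force: [-3.9, 0.9, 8.6]
opening: -0.0001
```

Emit:
drive_tool(
  plan=[
    {"dx": 0.0005, "dy": 0, "dz": 0, "roll": 0, "hand": 0},
    {"dx": 0.001, "dy": 0, "dz": 0, "roll": 0, "hand": 0},
    {"dx": 0.002, "dy": 0, "dz": 0, "roll": 0, "hand": 0},
    {"dx": 0.003, "dy": 0, "dz": 0, "roll": 0, "hand": 0},
    {"dx": 0.004, "dy": 0, "dz": 0, "roll": 0, "hand": 0},
  ],
)

```text
time: 6.93
ee_pos: [0.5184, -0.1437, 0.2908]
tcp_rot: [179.9, 0.1, 101.9]
wrist_force: [0.8, -3.6, 6.7]
opening: -0.0001
```

Emit:
drive_tool(
  plan=[
    {"dx": 0, "dy": 0, "dz": 0.0002, "roll": 0, "hand": 0},
    {"dx": 0, "dy": 0, "dz": 0.0004, "roll": 0, "hand": 0},
    {"dx": 0, "dy": 0, "dz": 0.0006, "roll": 0, "hand": 0},
    {"dx": 0, "dy": 0, "dz": 0.0006, "roll": 0, "hand": 0},
  ],
)

```text
time: 7.27
ee_pos: [0.5183, -0.1435, 0.2906]
tcp_rot: [179.9, 0.1, 102.0]
wrist_force: [-1.4, -2.1, 10.9]
opening: 0.0002
```

Emit:
drive_tool(
  plan=[
    {"dx": 0.001, "dy": 0, "dz": 0, "roll": 0, "hand": 0},
    {"dx": 0.002, "dy": 0, "dz": 0, "roll": 0, "hand": 0},
    {"dx": 0.003, "dy": 0, "dz": 0, "roll": 0, "hand": 0},
    {"dx": 0.004, "dy": 0, "dz": 0, "roll": 0, "hand": 0},
    {"dx": 0.005, "dy": 0, "dz": 0, "roll": 0, "hand": 0},
    {"dx": 0.006, "dy": 0, "dz": 0, "roll": 0, "hand": 0},
  ],
)

```text
time: 7.77
ee_pos: [0.5173, -0.1378, 0.2907]
tcp_rot: [179.8, 0.2, 101.9]
wrist_force: [0.8, -4.1, 8.8]
opening: -0.0001
```

Emit:
drive_tool(
  plan=[
    {"dx": 0.001, "dy": 0, "dz": 0.0002, "roll": 0, "hand": 0},
    {"dx": 0.002, "dy": 0, "dz": 0.0003, "roll": 0, "hand": 0},
    {"dx": 0.003, "dy": 0, "dz": 0.0004, "roll": 0, "hand": 0},
    {"dx": 0.004, "dy": 0, "dz": 0.0004, "roll": 0, "hand": 0},
    {"dx": 0.005, "dy": 0, "dz": 0.0004, "roll": 0, "hand": 0},
    {"dx": 0.006, "dy": 0, "dz": 0.0004, "roll": 0, "hand": 0},
  ],
)

```text
time: 8.27
ee_pos: [0.5161, -0.132, 0.2906]
tcp_rot: [179.8, 0.2, 101.9]
wrist_force: [0.5, -3.9, 11.0]
opening: -0.0002
```

Run:
```python
from m import *
c=bot.camera('scene');save('s2',c)
t=bot.camera('top');save('t2',t)
a=dict(np.load('scene1.npz'))['frame'];b=c['frame']
w=lambda f:cv2.resize(f[180:270,200:320,::-1],None,fx=3.3,fy=4,interpolation=cv2.INTER_CUBIC)
cv2.imwrite('pics/cmp2.png',np.hstack([w(a),w(b)]))
```

```text
(no output)
```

View pics/cmp2.png

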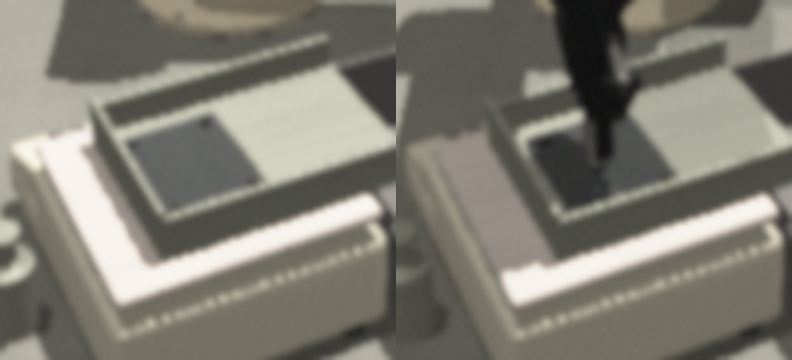

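The comparison shows the plate's lip-side corner shifted from about (262,183) to (279,178) in the crop, so it is being carried along. I'll continue drawing it.

Emit:
drive_tool(
  plan=[
    {"dx": 0.0015, "dy": 0, "dz": 0, "roll": 0, "hand": 0},
    {"dx": 0.003, "dy": 0, "dz": 0, "roll": 0, "hand": 0},
    {"dx": 0.0045, "dy": 0, "dz": 0, "roll": 0, "hand": 0},
    {"dx": 0.006, "dy": 0, "dz": 0, "roll": 0, "hand": 0},
    {"dx": 0.0075, "dy": 0, "dz": 0, "roll": 0, "hand": 0},
    {"dx": 0.009, "dy": 0, "dz": 0, "roll": 0, "hand": 0},
    {"dx": 0.0105, "dy": 0, "dz": 0, "roll": 0, "hand": 0},
    {"dx": 0.012, "dy": 0, "dz": 0, "roll": 0, "hand": 0},
  ],
)

```text
time: 9.03
ee_pos: [0.5136, -0.1203, 0.2906]
tcp_rot: [179.8, 0.2, 101.9]
wrist_force: [0.8, -3.8, 11.3]
opening: -0.0003
```

Emit:
drive_tool(
  plan=[
    {"dx": 0.0015, "dy": 0, "dz": 0, "roll": 0, "hand": 0},
    {"dx": 0.003, "dy": 0, "dz": 0, "roll": 0, "hand": 0},
    {"dx": 0.0045, "dy": 0, "dz": 0, "roll": 0, "hand": 0},
    {"dx": 0.006, "dy": 0, "dz": 0, "roll": 0, "hand": 0},
  ],
)

```text
time: 9.37
ee_pos: [0.5124, -0.1144, 0.2906]
tcp_rot: [179.8, 0.2, 101.9]
wrist_force: [1.5, -3.7, 11.8]
opening: 0.0001
```

Force is steady at 11–12 N. Drawn 33 mm so far; about 15 mm more to go.

Emit:
drive_tool(
  plan=[
    {"dx": 0.0015, "dy": 0, "dz": -0.0001, "roll": 0, "hand": 0},
    {"dx": 0.003, "dy": 0, "dz": -0.0001, "roll": 0, "hand": 0},
    {"dx": 0.0045, "dy": 0, "dz": -0.0001, "roll": 0, "hand": 0},
    {"dx": 0.006, "dy": 0, "dz": -0.0001, "roll": 0, "hand": 0},
    {"dx": 0.0075, "dy": 0, "dz": -0.0001, "roll": 0, "hand": 0},
    {"dx": 0.009, "dy": 0, "dz": -0.0001, "roll": 0, "hand": 0},
  ],
)

```text
time: 9.87
ee_pos: [0.5105, -0.1055, 0.2906]
tcp_rot: [179.8, 0.2, 101.9]
wrist_force: [1.1, -3.7, 10.4]
opening: -0.0001
```

Emit:
drive_tool(
  plan=[
    {"dx": 0.0015, "dy": 0, "dz": 0, "roll": 0, "hand": 0},
    {"dx": 0.003, "dy": 0, "dz": 0, "roll": 0, "hand": 0},
    {"dx": 0.0045, "dy": 0, "dz": 0, "roll": 0, "hand": 0},
    {"dx": 0.006, "dy": 0, "dz": 0, "roll": 0, "hand": 0},
    {"dx": 0.007, "dy": 0, "dz": 0, "roll": 0, "hand": 0},
    {"dx": 0.007, "dy": 0, "dz": 0, "roll": 0, "hand": 0},
  ],
)

```text
time: 10.37
ee_pos: [0.509, -0.0985, 0.2906]
tcp_rot: [179.8, 0.1, 102.0]
wrist_force: [-0.1, -3.0, 11.2]
opening: 0.0003
```

Emit:
drive_tool(
  plan=[
    {"dx": 0, "dy": 0, "dz": -0.003, "roll": 0, "hand": 0},
    {"dx": 0, "dy": 0, "dz": -0.015, "roll": 0, "hand": 0},
    {"dx": 0, "dy": 0, "dz": -0.035, "roll": 0, "hand": 0},
    {"dx": 0, "dy": 0, "dz": -0.06, "roll": 0, "hand": 0},
    {"dx": -0.02, "dy": 0, "dz": -0.08, "roll": 0, "hand": 0.07},
    {"dx": -0.045, "dy": 0, "dz": -0.08, "roll": 0, "hand": 0.07},
    {"dx": -0.065, "dy": 0, "dz": -0.08, "roll": 0, "hand": 0.07},
    {"dx": -0.077, "dy": 0, "dz": -0.08, "roll": 0, "hand": 0.07},
    {"dx": -0.077, "dy": 0, "dz": -0.08, "roll": 0, "hand": 0.07},
    {"dx": -0.077, "dy": 0, "dz": -0.08, "roll": 0, "hand": 0.07},
  ],
)

```text
time: 11.2
ee_pos: [0.5243, -0.1737, 0.3686]
tcp_rot: [-179.9, -0.0, 101.9]
wrist_force: [-0.3, 0.7, 0.2]
opening: 0.0698
```

Run:
```python
from m import *
print(bot.get_obs()['ee_pos'],bot.get_obs()['opening'],bot.tips_ahead)
c=bot.camera('scene');save('s3',c);t=bot.camera('top');np.savez('s3.npz',**c)
a=cv2.resize(c['frame'][150:270,190:350,::-1],None,fx=2.5,fy=4,interpolation=cv2.INTER_CUBIC)
b=cv2.resize(t['frame'][150:270,190:350,::-1],None,fx=2.5,fy=4,interpolation=cv2.INTER_CUBIC)
cv2.imwrite('pics/cmp3.png',np.hstack([a,b]))
```

```text
[ 0.52433228 -0.17373017  0.36856241] 0.06976022377463344 0.1734
```

View pics/cmp3.png

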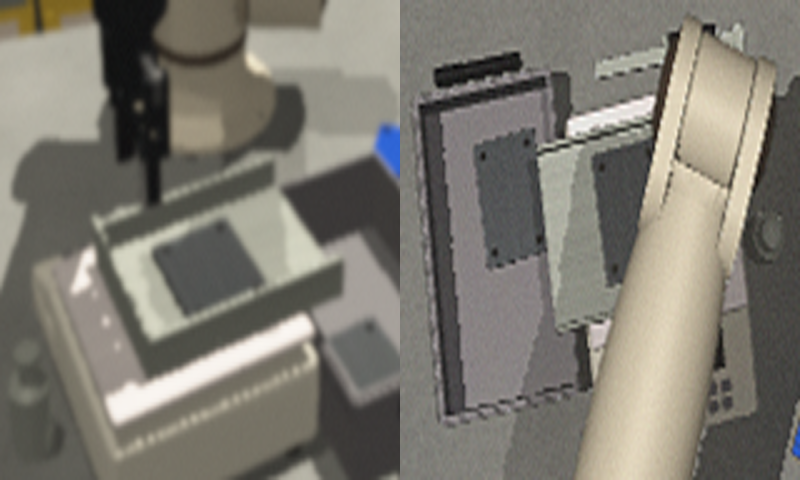

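In the scene view (left half) the plate is clear of the end wall, with corners near (153,252), (220,222), (265,283) and (190,318) in the crop. I'll measure the gap.

Run:
```python
from m import *
c=dict(np.load('s3.npz')); L=np.array([.4805,.0227]);a=np.radians(12);d=np.array([-np.sin(a),np.cos(a)]);e=np.array([np.cos(a),np.sin(a)])
B=L-.227*d
f=lambda n,x,y,h:(lambda p:print(n,p.round(4),'s',round((p[:2]-B)@d,4),'x',round((p[:2]-B)@e,4)))(onplane(c,190+(x+.5)/2.5-.5,150+(y+.5)/4-.5,h))
for x,y in((153,252),(220,222),(265,283),(190,318)):f('plate',x,y,.118)
f('foot',150,338,.112);f('foot',108,268,.112);f('lip',325,260,.112)
p=np.array([.5243,-.1737]);print('tcp',(p-B)@d,(p-B)@e)
```

```text
plate [ 0.4739 -0.1538  0.118 ] s 0.0557 x -0.0431
plate [ 0.453  -0.0708  0.118 ] s 0.1412 x -0.0463
plate [ 0.5484 -0.0428  0.118 ] s 0.1488 x 0.0528
plate [ 0.5693 -0.131   0.118 ] s 0.0582 x 0.0549
foot [ 0.5725 -0.175   0.112 ] s 0.0145 x 0.0489
foot [ 0.4718 -0.2054  0.112 ] s 0.0057 x -0.056
lip [0.5278 0.0328 0.112 ] s 0.2271 x 0.0484
tcp 0.02578527915806276 0.0020090088355327286
```

Emit:
drive_tool(
  plan=[
    {"dx": 0.004, "dy": -0.001, "dz": 0.015, "roll": 0, "hand": 0.05},
    {"dx": 0.004, "dy": -0.001, "dz": 0.035, "roll": 0, "hand": 0.05},
    {"dx": 0.004, "dy": -0.001, "dz": 0.055, "roll": 0, "hand": 0.05},
    {"dx": 0.004, "dy": -0.001, "dz": 0.068, "roll": 0, "hand": 0.05},
    {"dx": 0.004, "dy": -0.001, "dz": 0.076, "roll": 0, "hand": 0.05},
    {"dx": 0.004, "dy": -0.001, "dz": 0.08, "roll": 0, "hand": 0.05},
    {"dx": 0.004, "dy": -0.001, "dz": 0.081, "roll": 0, "hand": 0.05},
    {"dx": 0.004, "dy": -0.001, "dz": 0.082, "roll": 0, "hand": 0.05},
    {"dx": 0.004, "dy": -0.001, "dz": 0.082, "roll": 0, "hand": 0.05},
    {"dx": 0.004, "dy": -0.001, "dz": 0.082, "roll": 0, "hand": 0.05},
  ],
)

```text
time: 12.13
ee_pos: [0.5228, -0.1699, 0.2877]
tcp_rot: [179.9, 0.0, 102.0]
wrist_force: [0.5, 0.5, 0.5]
opening: 0.0499
```

Emit:
drive_tool(
  plan=[
    {"dx": 0, "dy": 0, "dz": 0.0005, "roll": 0, "hand": 0.05},
    {"dx": 0, "dy": 0, "dz": 0.001, "roll": 0, "hand": 0.05},
    {"dx": 0, "dy": 0, "dz": 0.0015, "roll": 0, "hand": 0.05},
    {"dx": 0, "dy": 0, "dz": 0.0015, "roll": 0, "hand": 0.05},
  ],
)

```text
time: 12.47
ee_pos: [0.5226, -0.1699, 0.2853]
tcp_rot: [-180.0, -0.0, 102.0]
wrist_force: [0.0, 0.1, -0.1]
opening: 0.0498
```

Emit:
drive_tool(
  plan=[
    {"dx": 0, "dy": 0, "dz": 0.0004, "roll": 0, "hand": 0.05},
    {"dx": 0, "dy": 0, "dz": 0.0008, "roll": 0, "hand": 0.05},
    {"dx": 0, "dy": 0, "dz": 0.0012, "roll": 0, "hand": 0.05},
    {"dx": 0, "dy": 0, "dz": 0.0012, "roll": 0, "hand": 0.05},
    {"dx": 0, "dy": 0, "dz": 0.0012, "roll": 0, "hand": 0.05},
  ],
)

```text
time: 12.88
ee_pos: [0.5226, -0.1698, 0.2841]
tcp_rot: [-180.0, -0.0, 102.0]
wrist_force: [0.1, 0.1, 0.3]
opening: 0.0505
```

Emit:
drive_tool(
  plan=[
    {"dx": 0, "dy": 0, "dz": 0.0003, "roll": 0, "hand": 0.05},
    {"dx": 0, "dy": 0, "dz": 0.0006, "roll": 0, "hand": 0.05},
    {"dx": 0, "dy": 0, "dz": 0.0009, "roll": 0, "hand": 0.05},
    {"dx": 0, "dy": 0, "dz": 0.0009, "roll": 0, "hand": 0.05},
  ],
)

```text
time: 13.22
ee_pos: [0.5226, -0.1698, 0.2832]
tcp_rot: [-180.0, -0.0, 102.0]
wrist_force: [-0.0, 0.4, -1.1]
opening: 0.0499
```

Emit:
drive_tool(
  plan=[
    {"dx": 0, "dy": 0, "dz": 0.0003, "roll": 0, "hand": 0.05},
    {"dx": 0, "dy": 0, "dz": 0.0006, "roll": 0, "hand": 0.05},
    {"dx": 0, "dy": 0, "dz": 0.0009, "roll": 0, "hand": 0.05},
    {"dx": 0, "dy": 0, "dz": 0.0009, "roll": 0, "hand": 0.05},
  ],
)

```text
time: 13.55
ee_pos: [0.5226, -0.1698, 0.2823]
tcp_rot: [-180.0, -0.0, 102.0]
wrist_force: [0.2, 0.9, 1.0]
opening: 0.0495
```

Emit:
drive_tool(
  plan=[
    {"dx": 0, "dy": 0, "dz": 0.0003, "roll": 0, "hand": 0.05},
    {"dx": 0, "dy": 0, "dz": 0.0006, "roll": 0, "hand": 0.05},
    {"dx": 0, "dy": 0, "dz": 0.0009, "roll": 0, "hand": 0.05},
    {"dx": 0, "dy": 0, "dz": 0.0009, "roll": 0, "hand": 0.05},
  ],
)

```text
time: 13.88
ee_pos: [0.5226, -0.1698, 0.2819]
tcp_rot: [180.0, 0.0, 102.0]
wrist_force: [-1.8, 1.6, 3.7]
opening: 0.0499
```

Emit:
drive_tool(
  plan=[
    {"dx": 0, "dy": 0, "dz": 0.0003, "roll": 0, "hand": 0.05},
    {"dx": 0, "dy": 0, "dz": 0.0006, "roll": 0, "hand": 0.05},
    {"dx": 0, "dy": 0, "dz": 0.0006, "roll": 0, "hand": 0.05},
    {"dx": 0, "dy": 0, "dz": 0.0006, "roll": 0, "hand": 0.05},
  ],
)

```text
time: 14.22
ee_pos: [0.5225, -0.1698, 0.2817]
tcp_rot: [180.0, 0.0, 102.0]
wrist_force: [-2.8, -0.0, 7.4]
opening: 0.0501
```

Emit:
drive_tool(
  plan=[
    {"dx": 0, "dy": 0, "dz": -0.0015, "roll": 0, "hand": 0.05},
    {"dx": 0, "dy": 0, "dz": -0.003, "roll": 0, "hand": 0.05},
    {"dx": 0.002, "dy": 0, "dz": -0.003, "roll": 0, "hand": 0.05},
    {"dx": 0.005, "dy": 0, "dz": -0.003, "roll": 0, "hand": 0.05},
    {"dx": 0.008, "dy": 0, "dz": -0.003, "roll": 0, "hand": 0.05},
    {"dx": 0.011, "dy": 0, "dz": -0.003, "roll": 0, "hand": 0.05},
    {"dx": 0.014, "dy": 0, "dz": -0.003, "roll": 0, "hand": 0.05},
    {"dx": 0.017, "dy": 0, "dz": -0.003, "roll": 0, "hand": 0.05},
    {"dx": 0.02, "dy": 0, "dz": -0.003, "roll": 0, "hand": 0.05},
    {"dx": 0.024, "dy": 0, "dz": -0.003, "roll": 0, "hand": 0.05},
    {"dx": 0.028, "dy": 0, "dz": -0.003, "roll": 0, "hand": 0.05},
    {"dx": 0.032, "dy": 0, "dz": -0.003, "roll": 0, "hand": 0.05},
    {"dx": 0.036, "dy": 0, "dz": -0.003, "roll": 0, "hand": 0.05},
    {"dx": 0.04, "dy": 0, "dz": -0.003, "roll": 0, "hand": 0.05},
    {"dx": 0.044, "dy": 0, "dz": -0.003, "roll": 0, "hand": 0.05},
    {"dx": 0.048, "dy": 0, "dz": -0.003, "roll": 0, "hand": 0.05},
    {"dx": 0.052, "dy": 0, "dz": -0.003, "roll": 0, "hand": 0.05},
    {"dx": 0.056, "dy": 0, "dz": -0.003, "roll": 0, "hand": 0.05},
    {"dx": 0.06, "dy": 0, "dz": -0.003, "roll": 0, "hand": 0.05},
  ],
)

```text
time: 15.8
ee_pos: [0.5101, -0.1107, 0.2839]
tcp_rot: [180.0, -0.0, 102.0]
wrist_force: [-0.0, -1.3, -0.2]
opening: 0.0499
```

Run:
```python
from m import *
o=bot.get_obs();print(o['ee_pos'],o['wrist_force'])
c=bot.camera('scene');t=bot.camera('top')
a=cv2.resize(c['frame'][180:270,210:340,::-1],None,fx=3,fy=4,interpolation=cv2.INTER_CUBIC)
b=cv2.resize(t['frame'][160:250,210:340,::-1],None,fx=3,fy=4,interpolation=cv2.INTER_CUBIC)
cv2.imwrite('pics/cmp4.png',np.hstack([a,b]))
```

```text
[ 0.51005895 -0.11074068  0.28388047] [-0.04566642 -1.30986055 -0.23706478]
```

View pics/cmp4.png

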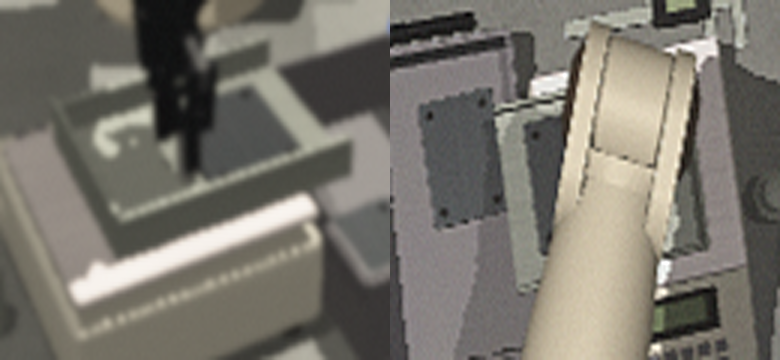

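The pictures show the plate square in the pan: the fingers sit behind it and its front edge is parallel to the lip. Push force is 1.3 N and pan load is fine. I'll push it over the lip at about 0.3 m/s so it clears the near wall.

Emit:
drive_tool(
  plan=[
    {"dx": 0.004, "dy": 0, "dz": 0, "roll": 0, "hand": 0.05},
    {"dx": 0.01, "dy": 0, "dz": 0, "roll": 0, "hand": 0.05},
    {"dx": 0.018, "dy": 0, "dz": 0, "roll": 0, "hand": 0.05},
    {"dx": 0.029, "dy": 0, "dz": 0, "roll": 0, "hand": 0.05},
    {"dx": 0.043, "dy": 0, "dz": 0, "roll": 0, "hand": 0.05},
    {"dx": 0.06, "dy": 0, "dz": 0, "roll": 0, "hand": 0.05},
    {"dx": 0.08, "dy": 0, "dz": 0, "roll": 0, "hand": 0.05},
    {"dx": 0.103, "dy": 0, "dz": 0, "roll": 0, "hand": 0.05},
    {"dx": 0.128, "dy": 0, "dz": 0, "roll": 0, "hand": 0.05},
    {"dx": 0.15, "dy": 0, "dz": 0, "roll": 0, "hand": 0.05},
    {"dx": 0.155, "dy": 0, "dz": 0, "roll": 0, "hand": 0.05},
    {"dx": 0.155, "dy": 0, "dz": 0, "roll": 0, "hand": 0.05},
    {"dx": 0.155, "dy": 0, "dz": 0, "roll": 0, "hand": 0.05},
    {"dx": 0.155, "dy": 0, "dz": -0.02, "roll": 0, "hand": 0.05},
    {"dx": 0.155, "dy": 0, "dz": -0.05, "roll": 0, "hand": 0.05},
    {"dx": 0.135, "dy": 0, "dz": -0.08, "roll": 0, "hand": 0.05},
    {"dx": 0.105, "dy": 0, "dz": -0.1, "roll": 0, "hand": 0.05},
    {"dx": 0.07, "dy": 0, "dz": -0.1, "roll": 0, "hand": 0.05},
    {"dx": 0.035, "dy": 0, "dz": -0.1, "roll": 0, "hand": 0.05},
    {"dx": 0.0, "dy": 0, "dz": -0.1, "roll": 0, "hand": 0.05},
  ],
)

```text
time: 17.57
ee_pos: [0.5102, -0.1137, 0.3844]
tcp_rot: [179.9, 0.0, 101.9]
wrist_force: [0.4, 0.5, -1.1]
opening: 0.05
```

Run:
```python
from m import *
o=bot.get_obs();print(o['ee_pos'],o['wrist_force'])
c=bot.camera('scene');t=bot.camera('top');np.savez('top5.npz',**t)
a=cv2.resize(c['frame'][170:280,230:410,::-1],None,fx=2.2,fy=4,interpolation=cv2.INTER_CUBIC)
b=cv2.resize(t['frame'][155:265,185:315,::-1],None,fx=3,fy=4,interpolation=cv2.INTER_CUBIC)
cv2.imwrite('pics/cmp5.png',np.hstack([a,b]))
```

```text
[ 0.51015924 -0.11370524  0.38439933] [ 0.40180559  0.45494474 -1.12251922]
```

View pics/cmp5.png

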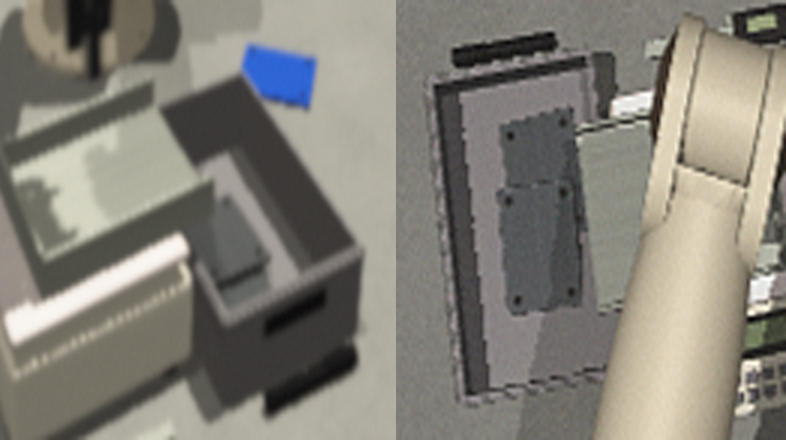

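Both plates are in the tote: the moved plate overlaps the other one, at about (540,248) in the right half. I'll check how flat it lies, whether the tote shifted, and the tilt by depth.

Run:
```python
from m import *
a=dict(np.load('top1.npz'));b=dict(np.load('top5.npz'))
P=pts(b)
for v,u in((206,222),(206,232),(206,242),(217,224),(217,233),(217,242),(227,227),(227,234),(227,243),(192,225),(192,233)):
    print((u,v),np.median(P[v-1:v+2,u-1:u+2].reshape(-1,3),axis=0).round(3))
g=lambda c:cv2.cvtColor(c['frame'],cv2.COLOR_RGB2GRAY)
for n,(y0,y1,x0,x1) in dict(tote_left=(165,262,190,206),tote_bot=(245,262,195,225),marker=(160,175,200,242)).items():
    s,_=cv2.phaseCorrelate(np.float32(g(a)[y0:y1,x0:x1]),np.float32(g(b)[y0:y1,x0:x1])); print(n,np.round(s,2),'px (3.6mm each)')
```

```text
(222, 206) [0.5   0.128 0.019]
(232, 206) [0.501 0.09  0.021]
(242, 206) [0.502 0.052 0.021]
(224, 217) [0.459 0.12  0.013]
(233, 217) [0.46  0.086 0.015]
(242, 217) [0.461 0.052 0.013]
(227, 227) [0.422 0.108 0.013]
(234, 227) [0.422 0.081 0.01 ]
(243, 227) [0.424 0.047 0.009]
(225, 192) [0.556 0.12  0.007]
(233, 192) [0.556 0.089 0.009]
tote_left [ 0.   -0.06] px (3.6mm each)
tote_bot [-0.09  0.08] px (3.6mm each)
marker [0.6  0.53] px (3.6mm each)
```

```bash
python3 -c "
from workcell import bot
print(bot.job_done(), bot.get_obs()['time'])"
```

```text
the job is handed in; nothing more can be done
the job is handed in; nothing more can be done
```

The base plate is in the tote with the other plate, and I handed the job in at about 17.7 s of the 54 s allowed.

- **Draw:** I pressed on the plate's top and drew it about 48 mm from the end wall. The press read mostly 9–12 N, so the pan carried at most about 18 N with the plate's weight, under the 22 N limit. It dipped to about 7 N at the start, before I pressed harder.
- **Push:** I set the fingertips behind the plate, touched the pan floor at about 7 N, lifted about 2 mm, and pushed it over the lip at about 0.3 m/s. The one force reading during the push was 1.3 N.

**Last checks:**
- **Plate:** it lies partly on top of the other plate with a tilt of about 6–7°. Its top is 21 mm above the bench at one end and about 10 mm at the other, and it is not leaning on a wall.
- **Tote:** no shift from the first picture (under 0.1 px, about 0.3 mm).
- **Arm:** it was clear of everything and the wrist force was about zero.
- **Marker, unresolved:** its image patch read as shifted by about 0.6 px (about 2 mm). I think this is changed shadows, since the tote beside it did not move and the arm never went near it, but I did not check further.
- **Not measured:** I did not separately measure the other bystanders. The arm passed only over the scale and tote, and I saw nothing disturbed.

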